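Set the drilling jig's three plungers in order

TASK

Set the drilling jig: with closed fingertips press its three push plungers down one after the other, first the round-headed one, then the square-headed one, then the bar-headed one, each well past half-way, the later ones left up until their turn. A light push is enough and they stay where they are left, so do not ram or lean on them. Grasp and lift nothing, and leave the V-block on the jig and the tin, loupe and felt wheel around it where they are.

Things in the scene. Friction and masses are not known exactly. Their poses are not given: they have to be found in the camera images.
- jig: flat dark steel drilling jig plate, 110 (x) x 220 (y) x 12 mm, fixed to the table; origin under its centre on the table, z up, y along its length. A steel fence 12 mm high stands on its rear (+x) edge, the V-block lies before the fence, and three push plungers stand in a row along y, 30 mm to the -x side (nearer the robot) of the middle, 75 mm apart; which one stands where changes
- round_unit: the fixed steel housing of the round-headed plunger with the plunger in it: flange 28 mm across, collar 18 mm across, 12 mm high; origin at the centre of its underside, on the jig's top (12 mm above the table), z up, x and y as the jig's
- round_top (a point): centre of the top face of the round-headed plunger (round disc head, 36 mm across, flat top 32 mm across, 8 mm thick, brass); it is about 53 mm above the table when up, and goes down with the plunger. The head rides on a stiff buffer spring (2.5 N per mm, 6 mm at most) on the plunger, so under a push it stands about 1 mm lower than the plunger alone has gone, and gives softly at the plunger's stop
- round_plunger (a joint): how far the round-headed plunger is pressed down, m: 0 fully up (starts within 1.5 mm of it), 0.012 its stop, half-way 0.006. Slides straight down against a steady friction of about 2.5 N, has no spring and stays where it is left
- square_unit: the fixed steel housing of the square-headed plunger with the plunger in it: flange 28 mm across, collar 18 mm across, 12 mm high; origin at the centre of its underside, on the jig's top (12 mm above the table), z up, x and y as the jig's
- square_top (a point): centre of the top face of the square-headed plunger (square head, 22 x 22 mm, sides parallel to the jig's sides, 8 mm thick, brass); it is about 53 mm above the table when up, and goes down with the plunger. The head rides on a stiff buffer spring (2.5 N per mm, 6 mm at most) on the plunger, so under a push it stands about 1 mm lower than the plunger alone has gone, and gives softly at the plunger's stop
- square_plunger (a joint): how far the square-headed plunger is pressed down, m: 0 fully up (starts within 1.5 mm of it), 0.012 its stop, half-way 0.006. Slides straight down against a steady friction of about 2.5 N, has no spring and stays where it is left
- bar_unit: the fixed steel housing of the bar-headed plunger with the plunger in it: flange 28 mm across, collar 18 mm across, 12 mm high; origin at the centre of its underside, on the jig's top (12 mm above the table), z up, x and y as the jig's
- bar_top (a point): centre of the top face of the bar-headed plunger (narrow bar head, 14 mm along the jig's x by 56 mm along the jig's y, 8 mm thick, brass); it is about 53 mm above the table when up, and goes down with the plunger. The head rides on a stiff buffer spring (2.5 N per mm, 6 mm at most) on the plunger, so under a push it stands about 1 mm lower than the plunger alone has gone, and gives softly at the plunger's stop
- bar_plunger (a joint): how far the bar-headed plunger is pressed down, m: 0 fully up (starts within 1.5 mm of it), 0.012 its stop, half-way 0.006. Slides straight down against a steady friction of about 2.5 N, has no spring and stays where it is left
- v_block: loose steel V-block, 34 x 40 x 28 mm, lying on the jig near its fence; origin at the centre of its underside; not to be disturbed
- paste_tin: loose round tin, 56 mm across, 22 mm high, left of the jig; origin under its centre; bystander
- loupe: loose black eye loupe, 38 mm across, 32 mm high, left of the jig; origin under its centre; bystander
- felt_bob: loose grey felt wheel, 40 mm across, 12 mm thick, lying flat right of the jig; origin under its centre; bystander

How it is judged:
By the outcome, as a careful person would: the job done as asked, in the order asked, and still so for the second after the job is handed in, with the robot touching nothing.
It also fails if it takes over 48 s, if anything falls off the work surface, if the arm or the gripper's body presses on something with over 40 N, if the wrist force passes 120 N, or if a joint passes its speed limit or range.

ROBOT

A 7-joint arm with a two-finger parallel gripper is mounted at the origin on a cart in front of the work surface, level with it; the furniture and walls round the work are solid. World frame = base frame: x ahead of the robot, y to its left, z up, the work surface at z = 0. Lengths are in m, angles in rad, forces in N, time in s.
With the tool pointing down it reaches from about 0.425 to 1.025 m from the base axis. Payload 9.4 kg.
Tool frame: the origin (TCP) lies midway between the tips of the shut fingers; the grasp point (between the pads) lies 19 mm behind it; z points along the fingers, y is the line along which they close (so a half turn about z gives the same grasp; the last joint's range is limited). The gripper opens to 85 mm and grips with 20 to 120 N. Pads are 22 mm wide; open, the fingers measure 114 mm over their backs; the gripper's body (76 mm by 85 mm) begins 54 mm behind the grasp point. The pads swing forward as they close: fully open they stand 13 mm farther back than shut.
Start: joints at [-1.24, 0.599, -0.003, 1.599, 0.002, 0.943, -0.08], TCP at [0.288, 0.666, 0.231] pointing down, gripper open.
Joint ranges: [-2.57, 2.57], [-0.35, 1.97], [-1.29, 1.29], [0.11, 2.56], [-1.05, 4.19], [0.11, 1.86], [-2.63, 2.63]. Speed limits (rad/s): [2.22, 2.22, 3.01, 3.01, 3.14, 3.14, 3.14].

INTERFACE

Orientations are given as a unit quaternion [w, x, y, z].
In Python, from rig import read_state, grab_frame, get_calibration, sign_off gives the robot as it stands.
- The arm moves only by the tool servo_tool, never from a script. Its argument "motion" is a list of rows, each a list of 3 entries, a list of its own where there are three numbers: the opening, from 0 (shut) to 1 (fully open), then the shift along the tool's x, y, z in m, then the turn about the tool's z in rad. A call has 1 to 5 rows; each row is the pose to reach, as a shift and turn from the pose commanded when the call began, along the tool's axes at that moment; what a row does not reach only later rows make up. A row lasts 1/10 s, in which the tool goes at most 50 mm and 8.59 degrees, less where a joint would pass 70% of its speed; a pose out of reach is approached as far as the arm can. A call with a gripper value outside its range is refused whole. The fingers move at their own pace and stop on an object; "force" is the grip in N (left out, the last holds). Time passes only in rows, so rows that repeat a pose let the fingers close. It gives the time, the measured TCP pose, the force, the opening and the grip force at its end, in the units of the state.
- read_state(): the state, without advancing time (a new reading comes with each control period).
- grab_frame(name): name is "scene" or "top" or "wrist"; returns the picture (480x640x3 uint8, blue, green, red); there is no depth.
- get_calibration(name): a dict with "camera_matrix" (3x3 intrinsics, pixels), "T" (4x4, takes a point from camera to world coordinates). Camera axes: x right, y up, looking along -z (the intrinsics and any distortion apply to the point x, -y, -z); pixel columns grow to the right and rows downward; lengths in m; the calibration is good to about 2 mm. A picture is of the moment at which its call begins: read the wrist's pose just before it. get_calibration takes no time and is no camera call; for the wrist camera it gives the pose at the moment of the call.
- sign_off(): hands the job in; it is judged then, once.
The state is a dict: "time": time; "joint_pos": joint angles; "qd": joint speeds; "joint_torque": joint torques, N m; "ee_pos": TCP position; "tcp_rot": TCP orientation; "contact_force": force on the tool from outside, world axes, zero at the start; "ft_torque": the same for the moment, N m; "opening": finger opening in m; "grip_force": force on a finger pad.
Only numpy, scipy, OpenCV 4.12 (cv2) and the standard library are available. Lean on these libraries where they do the work, as an engineer would, in place of code of your own. Each camera call takes 0.05 s, during which the arm holds its last target. There are 200 camera calls.

## Working session

There is one attempt and no reset: what is moved stays moved. The work goes in short steps, Python scripts to look and compute and a tool call to move; the robot and the scene stay as the last step left them, time stands still between calls to the robot, and variables do not carry over. Pictures are saved under pics/ and viewed, at most 10 in all, crops included, and the job is handed in when it is done.

Besides the shell and the picture viewer there is one more tool, called after ">>>" by a JSON object that holds its "method" and its "body", one argument or row to a line. servo_tool: Moves the arm, as the interface text tells. Its arguments: {"type":"object","properties":{"motion":{"type":"array"},"force":{"type":"number"}},"required":["motion"]}

```bash
mkdir -p pics
python3 - <<'E'
from rig import *
import cv2,numpy as np
s=read_state();print(s['time'],s['ee_pos'],s['tcp_rot'],s['opening'])
for n in("top","scene"):
    cv2.imwrite(f"pics/{n}0.png",grab_frame(n)); c=get_calibration(n);print(n,np.round(c['camera_matrix'],1).tolist(),np.round(c['T'],3).tolist(),[k for k in c])
E
```

```text
0.0 [0.2873284  0.6651063  0.23041674] [-1.06305888e-04  2.02452164e-01  9.79291841e-01 -7.74326882e-04] 0.08527263430684456
top [[599.7, 0.0, 307.3], [0.0, 599.7, 249.4], [0.0, 0.0, 1.0]] [[0.023, 0.995, -0.095, 0.385], [-1.0, 0.022, -0.005, -0.012], [-0.003, 0.095, 0.995, 1.219], [0.0, 0.0, 0.0, 1.0]] ['camera_matrix', 'T']
scene [[548.3, 0.0, 307.9], [0.0, 548.3, 244.8], [0.0, 0.0, 1.0]] [[0.912, 0.281, -0.3, 0.133], [-0.411, 0.652, -0.637, -0.758], [0.017, 0.704, 0.71, 0.897], [0.0, 0.0, 0.0, 1.0]] ['camera_matrix', 'T']
```

View pics/top0.png

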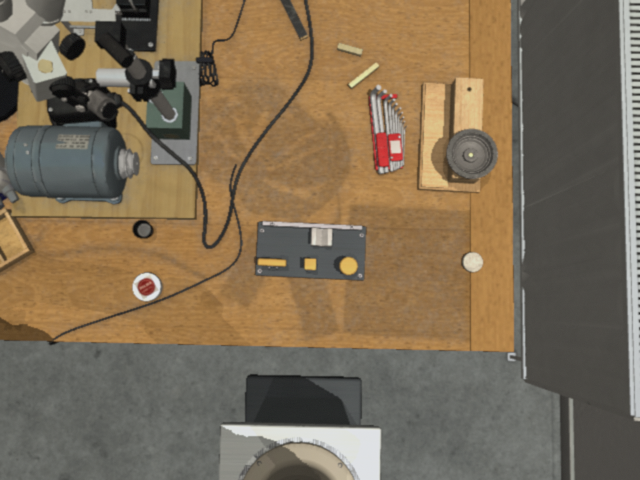

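View pics/scene0.png

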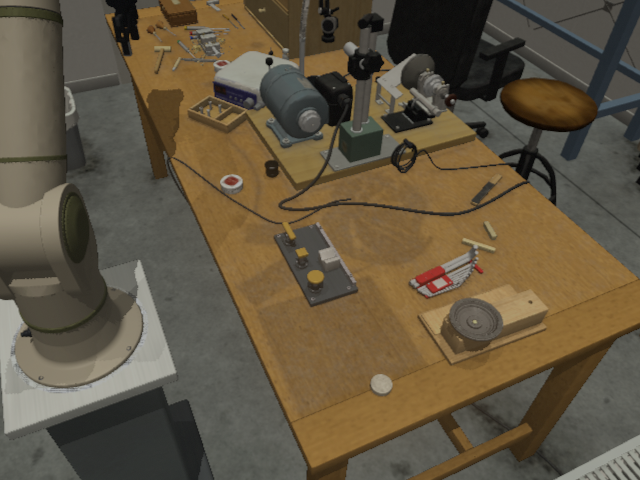

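The top view shows the bar head at about (271,263), the square at (310,264), the round at (348,265), and the V-block at (321,236) by the fence. The scene view agrees: bar (288,233), square (302,256), round (316,279).

```bash
cat > h.py <<'E'
import cv2,numpy as np
from rig import *
def ray(c,px,z):
    K,T=c['camera_matrix'],np.array(c['T'])
    p=np.linalg.inv(K)@[px[0],px[1],1]; d=T[:3,:3]@[p[0],-p[1],-p[2]]; o=T[:3,3]
    return o+d*(z-o[2])/d[2]
def brass(im,box,amin=40):
    h=cv2.cvtColor(im,cv2.COLOR_BGR2HSV); m=cv2.inRange(h,(15,130,150),(30,255,255))
    k=np.zeros_like(m);x0,y0,x1,y1=box;k[y0:y1,x0:x1]=m[y0:y1,x0:x1]
    n,l,s,ce=cv2.connectedComponentsWithStats(k)
    return [(s[i],cv2.minAreaRect(np.argwhere(l==i)[:,::-1].astype(np.float32))) for i in range(1,n) if s[i][4]>=amin]
E
python3 - <<'E'
from h import *
for n,box in(("top",(256,245,366,278)),("scene",(277,215,330,300))):
    im=cv2.imread(f"pics/{n}0.png");c=get_calibration(n)
    for s,r in brass(im,box): print(n,s,np.round(r[0],1),np.round(r[1],1),round(r[2]),np.round(ray(c,r[0],.053),4))
c=get_calibration("top")
for p in((257,273),(363,279),(365,228),(258,222)):print(np.round(ray(c,p,.012),3))
E
```

```text
top [340 257  17  18 243] [348.  265.5] [17. 16.] 90 [ 0.4665 -0.0864  0.053 ]
top [258 259  28   7 176] [271.5 262. ] [ 6. 27.] 90 [0.47   0.0628 0.053 ]
top [305 259  11  11 117] [310. 264.] [10. 10.] 90 [ 0.4678 -0.0123  0.053 ]
scene [283 222  12  16  66] [288.4 229.3] [17.1  3.7] 61 [0.4695 0.0612 0.053 ]
scene [297 249  11   7  50] [301.9 251.6] [6.  8.9] 72 [ 0.4692 -0.0137  0.053 ]
scene [308 271  15  11 131] [315. 276.] [10. 14.] 90 [ 0.4659 -0.0883  0.053 ]
[0.45  0.094 0.012]
[ 0.443 -0.12   0.012]
[ 0.546 -0.122  0.012]
[0.554 0.095 0.012]
```

>>> {"method": "servo_tool", "body": {
  "motion": [
    [0, [-0.033, -0.036, 0], -0.08],
    [0, [-0.066, -0.072, 0], -0.16],
    [0, [-0.099, -0.108, 0], -0.24],
    [0, [-0.132, -0.144, 0], -0.32],
    [0, [-0.165, -0.18, 0], -0.408]
  ],
  "force": 20
}}

```text
time: 0.6
ee_pos: [0.3678, 0.4328, 0.231]
tcp_rot: [-0.0, -0.002, 1.0, -0.0]
contact_force: [0.5, -1.1, 1.2]
opening: 0.0123
grip_force: 0.0
```

>>> {"method": "servo_tool", "body": {
  "motion": [
    [0, [-0.016, -0.047, 0], 0],
    [0, [-0.033, -0.093, 0], 0],
    [0, [-0.049, -0.14, 0], 0],
    [0, [-0.066, -0.186, 0], 0],
    [0, [-0.082, -0.233, 0], 0]
  ]
}}

```text
time: 1.1
ee_pos: [0.45, 0.2, 0.2313]
tcp_rot: [0.0, -0.0, 1.0, 0.0]
contact_force: [1.8, -0.1, 0.6]
opening: -0.0003
grip_force: 0.0
```

>>> {"method": "servo_tool", "body": {
  "motion": [
    [0, [-0.003, -0.045, 0.01], 0],
    [0, [-0.006, -0.09, 0.02], 0],
    [0, [-0.01, -0.135, 0.03], 0],
    [0, [-0.013, -0.18, 0.04], 0],
    [0, [-0.016, -0.225, 0.05], 0]
  ]
}}

```text
time: 1.6
ee_pos: [0.4655, -0.0248, 0.1809]
tcp_rot: [0.0, -0.0, 1.0, -0.0]
contact_force: [1.5, 0.4, 0.4]
opening: 0.0001
grip_force: 0.0
```

Run:
```python
from h import *
c=get_calibration("wrist");im=grab_frame("wrist");cv2.imwrite("pics/w1.png",im)
print(np.round(c['T'],3).tolist())
for s,r in brass(im,(0,0,640,480),300): print(s,np.round(r[0],1),np.round(r[1],1),round(r[2]),np.round(ray(c,r[0],.053),4))
```

```text
[[-0.001, -0.947, -0.322, 0.383], [1.0, -0.001, -0.0, -0.025], [-0.0, -0.322, 0.947, 0.323], [0.0, 0.0, 0.0, 1.0]]
[    0    24   208   174 18745] [103.5 110.5] [207. 173.] 0 [ 0.3731 -0.1788  0.053 ]
[  277    24   241   176 30658] [397.  111.5] [175. 240.] 90 [0.3735 0.0286 0.053 ]
[  0  66  39  23 565] [19. 77.] [22. 38.] 90 [ 0.3517 -0.2327  0.053 ]
[ 532  167  108  147 9866] [585.5 240. ] [146. 107.] 90 [0.4687 0.1849 0.053 ]
[  0 190  31  26 388] [ 15.  202.5] [25. 30.] 90 [ 0.4391 -0.2595  0.053 ]
[ 36 206  57  39 900] [ 62.8 227.3] [37.7 52.7] 80 [ 0.4588 -0.2274  0.053 ]
[ 217  218   42   40 1334] [237.5 237.5] [39. 41.] 90 [ 0.467  -0.0911  0.053 ]
[    0   226   290   187 21988] [142.1 321. ] [291.6 182.1] 5 [ 0.5422 -0.1786  0.053 ]
[316 227  31  26 745] [331.  239.5] [25. 30.] 90 [ 0.4685 -0.0171  0.053 ]
[387 234  64  14 462] [418.3 239.5] [62.8 12.3] 3 [0.4684 0.0522 0.053 ]
[ 17 241  38  21 327] [ 35.7 251.7] [37.7 18.7] 5 [ 0.4791 -0.2539  0.053 ]
[  0 255  29  24 356] [ 11.8 266.8] [24.7 22.6] 45 [ 0.4921 -0.2767  0.053 ]
[ 493  269   63  134 4504] [524.  335.5] [ 62. 133.] 0 [0.5561 0.1522 0.053 ]
[366 318  74  38 814] [403.2 334.2] [72.2 31.6] 16 [0.5549 0.0467 0.053 ]
[452 329  33  46 772] [470.2 351.6] [45.1 31.4] 82 [0.5727 0.1076 0.053 ]
[ 576  328   64   79 3485] [607.5 367. ] [78. 63.] 90 [0.5888 0.2336 0.053 ]
[508 370  50  65 946] [531.3 397.9] [37.8 65.2] 14 [0.6233 0.1714 0.053 ]
```

View pics/w1.png

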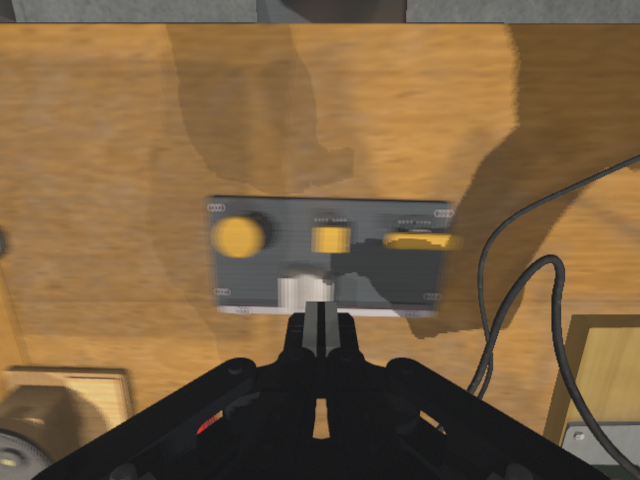

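The wrist view (slightly motion-blurred) shows round (237,237), square (331,240), bar (421,240), in agreement with the earlier points. Going above the round head.

>>> {"method": "servo_tool", "body": {
  "motion": [
    [0, [0, -0.021, 0.03], 0],
    [0, [0, -0.042, 0.06], 0],
    [0, [-0.001, -0.063, 0.09], 0],
    [0, [-0.001, -0.063, 0.11], 0],
    [0, [-0.001, -0.063, 0.11], 0]
  ]
}}

```text
time: 2.15
ee_pos: [0.4654, -0.0863, 0.0691]
tcp_rot: [-0.002, 0.0, 1.0, 0.0]
contact_force: [-0.1, 1.1, 0.9]
opening: 0.0
grip_force: 0.0
```

Run:
```python
from h import *
c=get_calibration("wrist");im=grab_frame("wrist");cv2.imwrite("pics/w2.png",im)
s=read_state();print(s['ee_pos'],s['contact_force'])
```

```text
[ 0.46595149 -0.08588034  0.07039847] [-1.34370627  0.20231188  0.1924683 ]
```

View pics/w2.png

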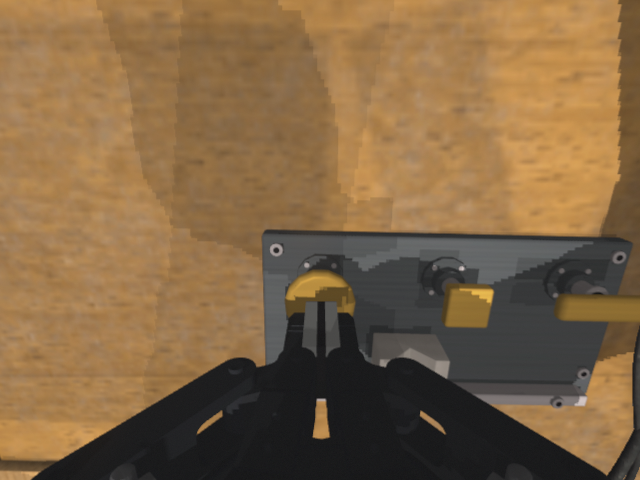

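Laterally centred: round head at about (320,300), fingers at (320,310). Descending.

>>> {"method": "servo_tool", "body": {
  "motion": [
    [0, [0, -0.001, 0.006], 0],
    [0, [0, -0.001, 0.012], 0],
    [0, [0, -0.001, 0.015], 0],
    [0, [0, -0.001, 0.018], 0],
    [0, [0, -0.001, 0.02], 0]
  ]
}}

```text
time: 2.7
ee_pos: [0.467, -0.0869, 0.0514]
tcp_rot: [0.0, -0.0, 1.0, -0.0]
contact_force: [-0.1, 0.7, 2.8]
opening: -0.0002
grip_force: 1.1
```

>>> {"method": "servo_tool", "body": {
  "motion": [
    [0, [0, 0, 0.002], 0],
    [0, [0, 0, 0.004], 0],
    [0, [0, 0, 0.006], 0],
    [0, [0, 0, 0.008], 0],
    [0, [0, 0, 0.008], 0]
  ]
}}

```text
time: 3.2
ee_pos: [0.4669, -0.087, 0.0431]
tcp_rot: [0.0, -0.0, 1.0, 0.0]
contact_force: [0.4, 1.3, 1.8]
opening: -0.0
grip_force: 0.8
```

>>> {"method": "servo_tool", "body": {
  "motion": [
    [0, [0, 0, 0.001], 0],
    [0, [0, 0, 0.002], 0],
    [0, [0, 0, 0.002], 0]
  ]
}}

```text
time: 3.5
ee_pos: [0.4668, -0.0871, 0.0412]
tcp_rot: [0.0, -0.0, 1.0, -0.0]
contact_force: [1.1, 1.0, 1.7]
opening: -0.0004
grip_force: 0.9
```

>>> {"method": "servo_tool", "body": {
  "motion": [
    [0, [0, 0, -0.01], 0],
    [0, [0, 0, -0.03], 0],
    [0, [0, 0, -0.045], 0],
    [0, [-0.001, 0.037, -0.045], 0],
    [0, [-0.001, 0.074, -0.045], 0]
  ]
}}

```text
time: 4.0
ee_pos: [0.468, -0.0138, 0.0875]
tcp_rot: [0.001, 0.002, 1.0, -0.0]
contact_force: [0.1, 0.2, -0.8]
opening: 0.0002
grip_force: 0.0
```

>>> {"method": "servo_tool", "body": {
  "motion": [
    [0, [0, 0, 0], 0],
    [0, [0, 0, 0.005], 0],
    [0, [0, 0, 0.012], 0],
    [0, [0, 0, 0.016], 0],
    [0, [0, 0, 0.016], 0]
  ]
}}

```text
time: 4.5
ee_pos: [0.4672, -0.0141, 0.0695]
tcp_rot: [-0.001, 0.001, 1.0, -0.0]
contact_force: [-0.5, 0.5, -0.4]
opening: 0.0002
grip_force: 0.0
```

Run:
```python
from h import *
im=grab_frame("wrist");cv2.imwrite("pics/w3.png",im)
s=read_state();print(s['ee_pos'],s['contact_force'])
```

```text
[ 0.46729654 -0.01400568  0.06976184] [-0.10600244 -0.45330245  0.4993964 ]
```

View pics/w3.png

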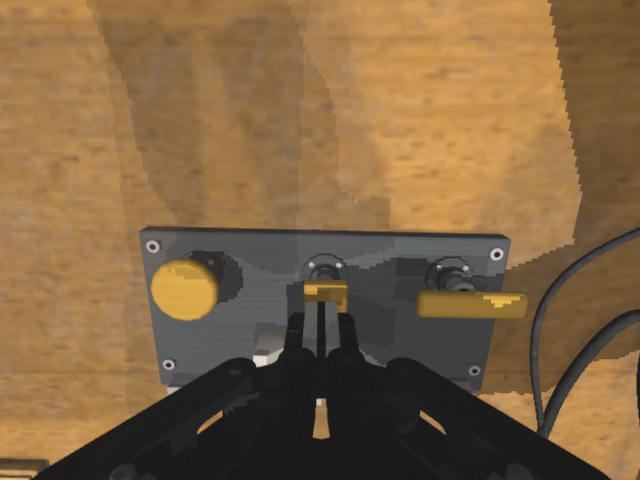

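Round is visibly lowered (185,290). Square head spans columns 303–348, fingers at 321: about 2 mm off, so I'll correct y by that and press.

>>> {"method": "servo_tool", "body": {
  "motion": [
    [0, [0, 0.002, 0.006], 0],
    [0, [0, 0.002, 0.012], 0],
    [0, [0, 0.002, 0.015], 0],
    [0, [0, 0.002, 0.018], 0],
    [0, [0, 0.002, 0.02], 0]
  ]
}}

```text
time: 5.05
ee_pos: [0.4676, -0.0111, 0.05]
tcp_rot: [-0.0, -0.0, 1.0, -0.0]
contact_force: [0.5, 0.5, 2.3]
opening: 0.0002
grip_force: 1.1
```

>>> {"method": "servo_tool", "body": {
  "motion": [
    [0, [0, 0, 0.002], 0],
    [0, [0, 0, 0.004], 0],
    [0, [0, 0, 0.006], 0],
    [0, [0, 0, 0.008], 0],
    [0, [0, 0, 0.0095], 0]
  ]
}}

```text
time: 5.55
ee_pos: [0.4677, -0.0111, 0.0407]
tcp_rot: [-0.0, -0.0, 1.0, -0.0]
contact_force: [-0.8, 0.0, 2.5]
opening: -0.0
grip_force: 1.0
```

>>> {"method": "servo_tool", "body": {
  "motion": [
    [0, [0, 0, 0], 0],
    [0, [0, 0, 0], 0]
  ]
}}

```text
time: 5.75
ee_pos: [0.4677, -0.0111, 0.0408]
tcp_rot: [-0.0, -0.0, 1.0, -0.0]
contact_force: [-1.2, 0.1, 1.5]
opening: 0.0001
grip_force: 0.6
```

>>> {"method": "servo_tool", "body": {
  "motion": [
    [0, [0, 0, -0.01], 0],
    [0, [0, 0, -0.03], 0],
    [0, [0, 0, -0.045], 0],
    [0, [-0.001, 0.037, -0.045], 0],
    [0, [-0.001, 0.074, -0.045], 0]
  ]
}}

```text
time: 6.25
ee_pos: [0.4697, 0.0627, 0.0872]
tcp_rot: [0.001, 0.002, 1.0, 0.0]
contact_force: [-0.2, 1.2, -0.2]
opening: 0.0001
grip_force: 0.0
```

>>> {"method": "servo_tool", "body": {
  "motion": [
    [0, [0, 0, 0], 0],
    [0, [0, 0, 0.005], 0],
    [0, [0, 0, 0.012], 0],
    [0, [0, 0, 0.016], 0],
    [0, [0, 0, 0.016], 0]
  ]
}}

```text
time: 6.75
ee_pos: [0.4683, 0.0618, 0.069]
tcp_rot: [-0.001, 0.001, 1.0, -0.0]
contact_force: [-0.6, 0.7, 0.2]
opening: -0.0003
grip_force: 0.0
```

Run:
```python
from h import *
im=grab_frame("wrist");cv2.imwrite("pics/w4.png",im)
s=read_state();print(s['ee_pos'],s['contact_force'])
```

```text
[0.46839846 0.06198282 0.06927618] [-0.01162669 -0.17571608 -0.37071507]
```

View pics/w4.png

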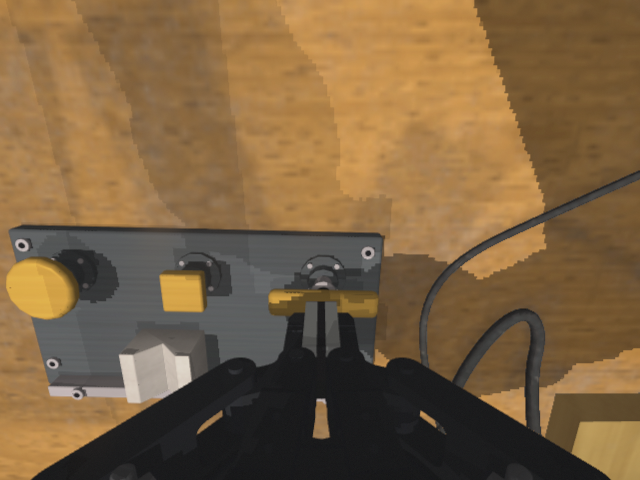

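Square (183,291) and round (42,288) are down; the bar (268–380, centre 324) lies under the fingers (321). Pressing it.

>>> {"method": "servo_tool", "body": {
  "motion": [
    [0, [-0.001, 0.001, 0.006], 0],
    [0, [-0.001, 0.001, 0.012], 0],
    [0, [-0.001, 0.001, 0.015], 0],
    [0, [-0.001, 0.001, 0.018], 0],
    [0, [-0.001, 0.001, 0.02], 0]
  ]
}}

```text
time: 7.3
ee_pos: [0.4696, 0.0639, 0.0495]
tcp_rot: [-0.0, -0.0, 1.0, -0.0]
contact_force: [-0.7, -1.5, 2.2]
opening: -0.0002
grip_force: 1.1
```

>>> {"method": "servo_tool", "body": {
  "motion": [
    [0, [0, 0, 0.002], 0],
    [0, [0, 0, 0.004], 0],
    [0, [0, 0, 0.006], 0],
    [0, [0, 0, 0.008], 0],
    [0, [0, 0, 0.0095], 0]
  ]
}}

```text
time: 7.8
ee_pos: [0.4696, 0.0638, 0.0402]
tcp_rot: [-0.0, -0.0, 1.0, -0.0]
contact_force: [-0.5, -0.0, 2.3]
opening: 0.0002
grip_force: 1.1
```

>>> {"method": "servo_tool", "body": {
  "motion": [
    [0, [0, 0, 0], 0],
    [0, [0, 0, 0], 0]
  ]
}}

```text
time: 8.0
ee_pos: [0.4696, 0.0639, 0.0403]
tcp_rot: [-0.0, -0.0, 1.0, -0.0]
contact_force: [-0.5, 0.3, 2.0]
opening: -0.0002
grip_force: 1.0
```

>>> {"method": "servo_tool", "body": {
  "motion": [
    [0, [0, 0, -0.01], 0],
    [0, [0, 0, -0.03], 0],
    [0, [0, 0, -0.07], 0],
    [0, [0, 0, -0.11], 0],
    [0, [0, 0, -0.15], 0]
  ]
}}

```text
time: 8.5
ee_pos: [0.4694, 0.0638, 0.1925]
tcp_rot: [0.0, -0.0, 1.0, 0.0]
contact_force: [1.1, 0.8, -0.2]
opening: -0.0002
grip_force: 0.0
```

>>> {"method": "servo_tool", "body": {
  "motion": [
    [0, [0, -0.04, 0], 0],
    [0, [0, -0.075, 0], 0],
    [0, [0, -0.075, 0], 0],
    [0, [0, -0.075, 0], 0],
    [0, [0, -0.075, 0], 0]
  ]
}}

```text
time: 9.0
ee_pos: [0.4698, -0.0102, 0.1906]
tcp_rot: [0.0, -0.001, 1.0, 0.0]
contact_force: [-0.5, 0.7, -0.4]
opening: 0.0001
grip_force: 0.0
```

Run:
```python
from h import *
c=get_calibration("wrist");im=grab_frame("wrist");cv2.imwrite("pics/w5.png",im)
s=read_state();print(s['time'],s['ee_pos'],s['contact_force'])
a=cv2.imread("pics/scene0.png")[190:320,250:380];b=grab_frame("scene")[190:320,250:380]
cv2.imwrite("pics/cmp.png",cv2.resize(np.hstack([a,b]),None,fx=3,fy=3))
for s,r in brass(im,(150,150,480,280),300): print(s,np.round(r[0],1),np.round(r[1],1))
```

```text
9.05 [ 0.46978483 -0.0100416   0.19043196] [-0.51837432  0.39199974  0.50474192]
[150 150  54  16 468] [176.5 157.5] [53. 15.]
[ 341  150  139   43 4726] [410. 171.] [ 42. 138.]
[150 207  19  53 461] [155.5 232.9] [52.9 17. ]
[ 210  206   40   39 1213] [229.5 225. ] [38. 39.]
[306 216  26  25 608] [318.5 228. ] [24. 25.]
[374 222  68  16 885] [407.5 229.4] [67.  14.4]
```

View pics/w5.png

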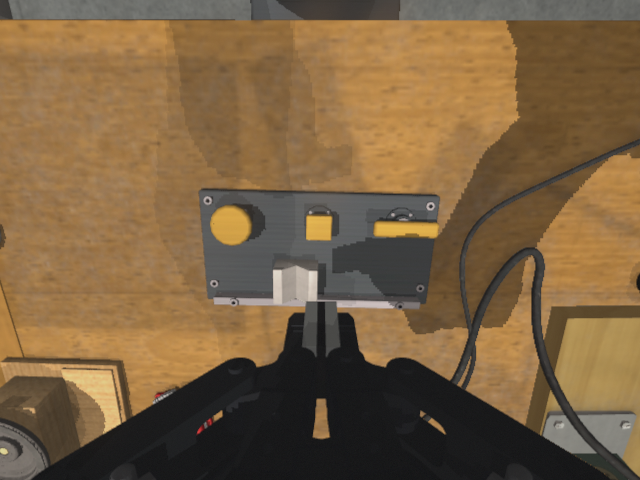

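View pics/cmp.png

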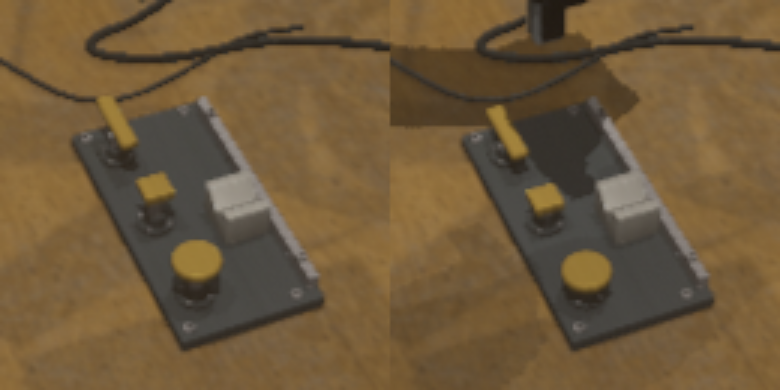

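The wrist view shows round (230,225), square (318,228) and bar (407,230) clear of the tool. The before/after view shows all three heads about 3–4 px lower, or roughly 10 mm, with the V-block unmoved.

```bash
python3 -c "
from rig import *
print(sign_off())"
```

```text
the job is handed in; nothing more can be done
None
```

I pressed the round, square and bar plungers down in that order, each by about 10 mm of its 12 mm travel, with the V-block left in place and nothing else touched, then signed off at about 9 s.

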